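# Press a dowel flush with station locking pliers, free them and draw the plate out

### The arm

A 6-joint arm with a two-finger parallel gripper is mounted at the origin on the work surface. World frame = base frame: x ahead of the robot, y to its left, z up, the work surface at z = 0. Lengths are in mm, angles in rad, forces in N, time in s.
With the tool pointing down it reaches from about 375 to 825 mm from the base axis. Payload 5.5 kg.
Tool frame: the origin (TCP) lies on the centre line of the jaws, within the pads' length; the fingertips stand 11 mm ahead of it and the grasp point (between the pads) lies 8 mm behind it; z points along the fingers, y is the line along which they close (so a half turn about z gives the same grasp; the last joint's range is limited). The gripper opens to 85 mm and grips with 20 to 120 N. Pads are 22 mm wide; open, the fingers measure 114 mm over their backs; the gripper's body (76 mm by 85 mm) begins 54 mm behind the grasp point. The pads swing forward as they close: fully open they stand 13 mm farther back than shut.
Start: joints at [-1.183, 0.314, -0.047, 1.21, 0, 1.571], TCP at [226.888, -555.443, 242.299] pointing down, gripper open.
Joint ranges: [-2.67, 2.67], [-0.69, 1.73], [-1.03, 1.25], [-2.08, 2.16], [-1.42, 1.45], [-3.14, 3.14]. Speed limits (rad/s): [2.39, 2.39, 3.01, 3.14, 3.14, 3.14].

### API

Orientations are given as a unit quaternion [w, x, y, z].
In Python, from station import get_obs, camera, sign_off, search_frame, silhouettes, spot_point gives the robot as it stands.
- The arm moves only by the tool send_rows, never from a script. Its arguments are lists of equal length, an entry for each row: "dp": the shift along the world's x, y, z in cm, a list of three; "roll": the turn about the world's z in rad. A call has 1 to 10 rows; each row shifts and turns the commanded pose from where the row before left it; what a row does not reach is not made up. A row lasts 1/10 s, in which the tool goes at most 50 mm and 8.59 degrees, less where a joint would pass 70% of its speed; a pose out of reach is approached as far as the arm can. A call with a gripper value outside its range is refused whole. "jaw" is the opening, from 0 (shut) to 1 (fully open), set as the call begins (left out, the last holds). The fingers move at their own pace and stop on an object; the grip force is fixed at half the most. Time passes only in rows, so rows that do not move let the fingers close. It gives the time, the measured TCP pose, the force, the opening and the grip force at its end, in the units of the state.
- get_obs(): the state, without advancing time (a new reading comes with each control period).
- camera(name): name is "scene" or "side" or "wrist"; returns a dict with "color" (420x560x3 uint8, red, green, blue), "vfov" (degrees; the focal length in pixels is half the picture's height over the tangent of half this angle, whatever the lens; pixels are square), "cx", "cy" (the principal point, pixels), "T" (4x4, takes a point from camera to world coordinates). Camera axes: x right, y up, looking along -z (the intrinsics and any distortion apply to the point x, -y, -z); pixel columns grow to the right and rows downward; lengths in mm; the calibration is good to about 2 mm. A picture is of the moment at which its call begins. There is no depth.
- sign_off(): hands the job in; it is judged then, once.
Trained networks look in a picture, given as the dict that the camera call returned (one of the last four; its "shot" number tells which), for a name from the list of things; names that differ only in an ending like _2 or _b are one class to them, and where a whole thing is asked for, a point or a joint stands for the part that bears it (a point fixed in the world has none). Each returns a list of dicts, best first, with "confidence" (0 to 1); they miss things now and then, are a little off and sometimes report something else, mostly with a low value. They report only what shows in the picture. A call takes as long as a camera call. They do not tell look-alikes from the thing itself.
- search_frame(picture, target): "uv" ([column, row] in pixels, amid what is visible of it).
- silhouettes(picture, target): "region" (420x560 bool, what is visible of it) and "uv" ([column, row] in pixels, amid what is visible of it).
- spot_point(picture, target): "uv" ([column, row] in pixels: a listed point, or the origin of a listed thing).
The state is a dict: "time": time; "joint_positions": joint angles; "qd": joint speeds; "joint_efforts": joint torques, N m; "tcp_pos": TCP position; "eef_rot": TCP orientation; "contact_force": force on the tool from outside, world axes, zero at the start; "moment": the same for the moment, N m; "grip_width": finger opening in mm; "finger_force": force on a finger pad.
Only numpy, scipy, OpenCV 4.12 (cv2) and the standard library are available. Lean on these libraries where they do the work, as an engineer would, in place of code of your own. Each camera call takes 0.05 s, during which the arm holds its last target. There are 200 camera calls.

### The job

Squeeze the handles of the station's locking pliers until they snap over centre and stay locked by themselves with your hand off, so that their jaws press the protruding dowel flush into the boss of the plate. Then push down the raised release lever to free the pliers, so that they spring fully open, and last draw the plate back along its guides until it lies flat against the front stop (a fingertip pressed on its flat top can drag it). Leave the other things where they are.

Things in the scene. Friction and masses are not known exactly. Their poses are not given: they have to be found in the camera images.
- station: Fixed dark steel base 275 x 240 x 12 mm (x -125 to +150, y +-120 mm of its origin) with bed, guides, stop, pliers and lamp bar. Origin on the table top, below the middle of the jaws' tips. x runs along the guides from the front stop to the pliers, roughly away from the robot; y is the direction in which jaws and handles close; z up.
- stop (a point): Middle of the front stop's inner face, at its top edge, 22 mm over the table; at x = -115 mm of the station. The bed behind it is 14 mm over the table; the two side guides have their inner faces at y = +-33.5 mm and tops at 22 mm.
- lamp_bar (a point): Middle of a black lamp bar that crosses along y above the outer part of the handles: 18 mm wide, 16 mm high, underside 238 mm over the table, on posts 12 mm thick at y = +-105 mm. A gripper pointing straight down on the handles would hit it: come in leaning, along the pliers' own z.
- pliers: Steel locking pliers on a pillar, two round handles 17 mm thick. Origin at the pivot; own x along the handles away from the jaws, rising 25 degrees from level, away from the robot; own y the closing direction; own z square to the handles' plane, leaning 25 degrees from vertical towards the front stop. Jaw tips at x = -55, handle ends at x = +125 mm. They swivel a little (3 Nm/rad, centring).
- squeeze (a point): Where to squeeze: midway between the two handles, in their plane, 80 mm along own x from the pivot, about 101 mm over the table. The handles measure 67 mm over their outsides here when open, 41 mm when locked. Nothing lies within 40 mm beneath the handles here.
- handle_left (a joint): Squeeze angle of each of the two coupled handles: 0 = fully open, 0.16 rad = locked (end of travel). A spring opposes with up to about 15 N per handle until 0.12 rad (over centre), then snaps them to 0.16 and keeps them there. Let go before that, they spring open.
- release_lever: Flat steel thumb lever 16 mm wide on top of the pliers. Origin on its hinge, at x = 36, z = 16 mm of the pliers; it points from there towards the jaws. It rises as the pliers close: flat when open, raised 45 degrees when locked. Pushing its end 12 mm or more along the pliers' -z (about 7 N) takes the toggle back over centre: the pliers spring open and the lever drops flat.
- lever_tip (a point): Middle of the upper face of the lever's wide end (24 x 16 mm), 44 mm from the hinge; moves with the lever. Above the handles' plane, along the pliers' z: 21 mm when flat, about 51 mm when raised.
- plate: Loose aluminium plate 90 (x) x 64 (y) x 8 mm, 0.2 kg, on the bed. Origin at the centre of its underside; axes as the station's. Its boss, 28 x 26 x 38 mm high, at x = +30 mm, is at first between the jaws; the flat top from x = -45 to +16 mm is bare. It must go back about 40 mm, to x = -70 mm of the station. Friction on the polished bed about 0.2: a fingertip pressing with 8 to 15 N drags it.
- dowel (a joint): How far the dowel stands out of the boss, m: 0 = flush, at first 0.005 to 0.008. It moves stiffly (about 5 N).
- dowel_end (a point): Middle of the dowel's outer end (steel, 12 mm diameter), on the boss's +y side, 30 mm above the plate's underside.
- setting_ring: steel ring, 44 mm across, 16 high, lying on the station's base; leave alone.
- gauge_block: steel block 60 x 30 x 10 mm lying on the station's base; leave alone.
- vblock: steel V-block about 70 x 60 x 40 mm; leave alone.
- acrylic_slab: clear slab 130 x 90 x 18 mm; leave alone.
- shaft: turned steel shaft standing on end, 52 mm across at the collar, 120 high; leave alone.
- spray: white bottle, 60 mm across, 170 high; leave alone.
- driver: screwdriver lying on the table; leave alone.
Things that resemble listed ones, but are neither listed nor needed, are in the scene too. Leave any yellow look-alike of the plate alone.

How it is judged:
By the outcome, as a careful person would: the job done as asked, in the order asked, and still so for the second after the job is handed in, with the robot touching nothing.
It also fails if it takes over 42 s, if anything falls off the work surface, if the arm or the gripper's body presses on something with over 40 N, if the wrist force passes 120 N, or if a joint passes its speed limit or range.

## Working session

There is one attempt and no reset: what is moved stays moved. The work goes in short steps, Python scripts to look and compute and a tool call to move; the robot and the scene stay as the last step left them, time stands still between calls to the robot, and variables do not carry over. Pictures are saved under pics/ and viewed, at most 14 in all, crops included, and the job is handed in when it is done.

Besides the shell and the picture viewer there is one more tool, called after "Emit:" as name(argument=value, ...), one argument or row to a line, values as JSON. send_rows: Moves the arm, as the interface text tells. Its arguments: {"type":"object","properties":{"dp":{"type":"array","items":{"type":"array","items":{"type":"number"}}},"roll":{"type":"array","items":{"type":"number"}},"jaw":{"type":"number"}},"required":["dp","roll"]}

```bash
mkdir -p pics; ls
cat > h.py <<'E'
import numpy as np, cv2
from station import *
def K(p):
    f=210/np.tan(np.radians(p["vfov"])/2); return np.array([[f,0,p["cx"]],[0,f,p["cy"]],[0,0,1]])
def ray(p,uv):
    d=np.linalg.inv(K(p))@[uv[0],uv[1],1]; d=np.array([d[0],-d[1],-d[2]])
    T=np.array(p["T"]); return T[:3,3],T[:3,:3]@d
def atz(p,uv,z):
    o,d=ray(p,uv); return o+d*(z-o[2])/d[2]
def proj(p,X):
    T=np.array(p["T"]); c=T[:3,:3].T@(np.asarray(X,float)-T[:3,3]); u=K(p)@[c[0],-c[1],-c[2]]; return u[:2]/u[2]
def tri(obs):
    A=np.zeros((3,3));b=np.zeros(3)
    for p,uv in obs:
        o,d=ray(p,uv); d=d/np.linalg.norm(d); M=np.eye(3)-np.outer(d,d);A+=M;b+=M@o
    return np.linalg.solve(A,b)
def save(p,n): cv2.imwrite("pics/"+n,p["color"][:,:,::-1])
E
python3 - <<'E'
from h import *
np.set_printoptions(precision=1,suppress=True)
o=get_obs();print(o["eef_rot"],o["tcp_pos"],o["contact_force"],o["time"])
P={n:camera(n) for n in("scene","side")}
print({k:v for k,v in P["scene"].items() if k not in("color",)})
im=np.hstack([P["scene"]["color"],P["side"]["color"]])
for n in P: save(P[n],n+"0.png")
for t in ["stop","lamp_bar","squeeze","release_lever","lever_tip","plate","dowel_end","pliers","station"]:
    r={n:[(np.round(q["uv"],1).tolist(),round(q["confidence"],2)) for q in spot_point(P[n],t)[:3]] for n in P}
    print(t,r)
    if all(r.values()): print("   ",tri([(P[n],r[n][0][0]) for n in P]))
E
```

```text
pics
[-0.   1.   0.2 -0. ] [ 226.7 -555.   241.5] [ 0.7 -0.6  0.6] 0.0
{'vfov': 42.71200133156961, 'cx': 273.7997923390415, 'cy': 208.50461857026468, 'T': array([[   0.5,   -0.7,    0.5, 1305. ],
       [   0.9,    0.4,   -0.3, -431.6],
       [  -0. ,    0.6,    0.8, 1357.4],
       [   0. ,    0. ,    0. ,    1. ]]), 'shot': 1}
stop {'scene': [([256.3, 216.6], 0.92)], 'side': [([318.2, 268.0], 0.62)]}
    [408.3  -2.5   8.9]
lamp_bar {'scene': [([284.8, 237.4], 0.59)], 'side': [([223.0, 181.4], 0.9), ([275.1, 259.7], 0.73), ([259.7, 238.9], 0.5)]}
    [663.4 -46.4 249.6]
squeeze {'scene': [([283.9, 260.0], 0.8), ([265.9, 239.0], 0.26)], 'side': [([231.4, 226.9], 0.72)]}
    [645.1 -29.8  98.6]
release_lever {'scene': [([278.6, 252.3], 0.35)], 'side': [([249.6, 225.1], 0.57)]}
    [606.6 -36.7  99.8]
lever_tip {'scene': [([287.4, 237.1], 0.67), ([271.0, 244.0], 0.54), ([256.5, 214.0], 0.38)], 'side': [([264.6, 239.8], 0.47)]}
    [563.    6.8  95.1]
plate {'scene': [([268.7, 237.3], 0.79), ([318.1, 202.6], 0.67), ([160.3, 295.3], 0.36)], 'side': [([284.1, 258.3], 0.67), ([284.2, 336.6], 0.64)]}
    [503.2  -8.8  18.2]
dowel_end {'scene': [([161.7, 295.3], 0.17)], 'side': []}
pliers {'scene': [([273.7, 246.0], 0.74)], 'side': [([257.4, 238.5], 0.69)]}
    [574.6 -24.7  72.3]
station {'scene': [([268.9, 247.1], 0.59)], 'side': [([274.8, 259.5], 0.76), ([164.6, 366.0], 0.73)]}
    [527.4 -16.6  -1.6]
```

View pics/scene0.png

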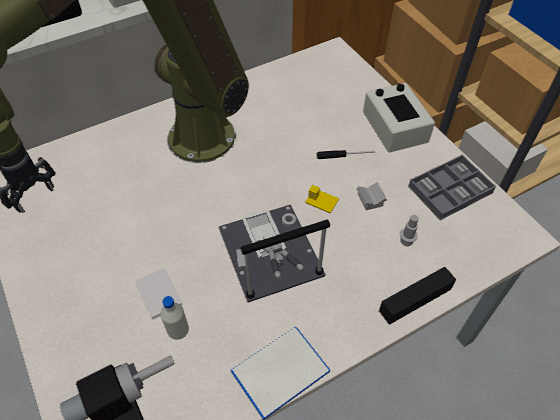

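View pics/side0.png

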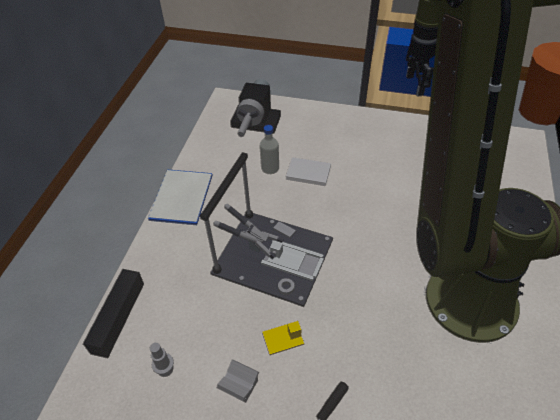

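Run:
```python
from h import *
from scipy.optimize import least_squares
np.set_printoptions(precision=2,suppress=True)
P={n:camera(n) for n in("scene","side","wrist")}
for n in("scene","side"):
    c=(270,250) if n=="scene" else (268,245)
    a=P[n]["color"][c[1]-60:c[1]+60,c[0]-75:c[0]+75]
    P[n]["crop"]=cv2.resize(a,(750,600),interpolation=cv2.INTER_CUBIC); cv2.imwrite(f"pics/{n}_c.png",P[n]["crop"][:,:,::-1])
pts={"stop":(-115,0,22),"station":(0,0,0),"pliers":(49.8,0,67.2),"squeeze":(122.3,0,101)}
obs=[]
for n in("scene","side"):
    for t in pts:
        r=spot_point(P[n],t)
        if r: obs.append((P[n],r[0]["uv"],pts[t],r[0]["confidence"],n+t))
def W(s,X): c,q=np.cos(s[2]),np.sin(s[2]); return np.array([s[0]+c*X[0]-q*X[1],s[1]+q*X[0]+c*X[1],X[2]])
f=lambda s:np.concatenate([(proj(p,W(s,X))-uv) for p,uv,X,c,_ in obs])
r=least_squares(f,[523,-15,-.1],loss="soft_l1");print(r.x)
for o,e in zip(obs,f(r.x).reshape(-1,2)):print(o[4],o[3],e)
for uvs,uvd in (((285,237.4),(223,181.4)),((286,237),(225.5,185))):
    print("bar",tri([(P["scene"],uvs),(P["side"],uvd)]),[atz(P[n],u,246) for n,u in(("scene",uvs),("side",uvd))])
```

```text
[526.13 -15.71  -0.11]
scenestop 0.67 [ 0.87 -1.61]
scenestation 0.72 [5.11 7.85]
scenepliers 0.84 [0.59 0.64]
scenesqueeze 0.6 [ 3.65 -0.61]
sidestop 0.58 [-0.01 -1.73]
sidestation 0.72 [ 1.73 -0.25]
sidepliers 0.71 [ 0.88 -0.66]
sidesqueeze 0.71 [ 0.69 -1.25]
bar [663.53 -46.08 249.72] [array([661.49, -44.72, 246.  ]), array([664.94, -49.52, 246.  ])]
bar [657.79 -41.35 241.85] [array([661.68, -41.95, 246.  ]), array([655.05, -39.01, 246.  ])]
```

View pics/side_c.png

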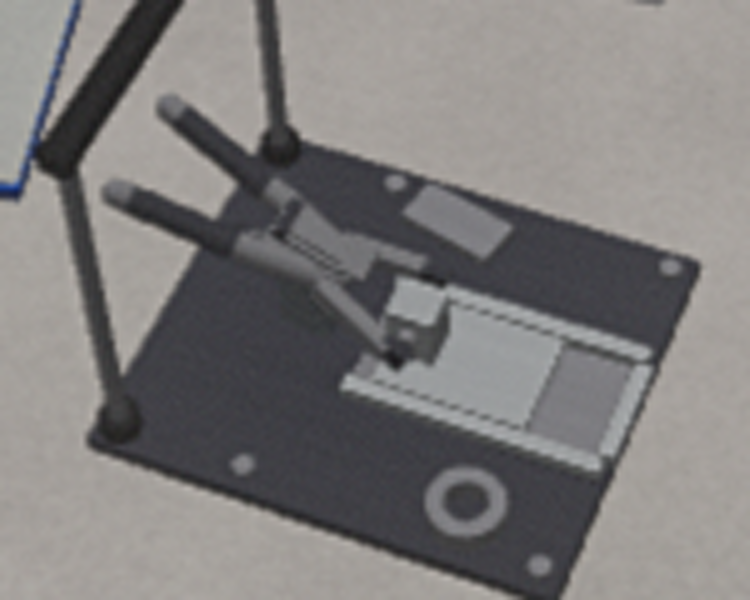

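Run:
```python
from h import *
np.set_printoptions(precision=1,suppress=True)
p=camera("side");camera("wrist")
C=[atz(p,(193+u/5,185+v/5),12) for u,v in((697,261),(561,597),(93,437))]
print(C); a=C[0]-C[1];b=C[1]-C[2];print(np.linalg.norm(a),np.linalg.norm(b))
x=-b/np.linalg.norm(b) ; print("yaw from side edge",np.arctan2(-x[1],-x[0])if x[0]<0 else np.arctan2(x[1],x[0]), "front",np.arctan2(-a[0],a[1]))
s=[526,-15.7,-.11]
def S(X): c,q=np.cos(s[2]),np.sin(s[2]); d=X-np.array([s[0],s[1],0]); return np.array([c*d[0]+q*d[1],-q*d[0]+c*d[1],X[2]])
for c in C: print("st",S(c))
for z,uv in ((14,(120,415)),(14,(281,145)),(254,(55,150))): print("post/bar",S(atz(p,(193+uv[0]/5,185+uv[1]/5),z)))
print("handle ends",[S(atz(p,(193+u/5,185+v/5),120)) for u,v in((170,105),(118,192))])
```

```text
[array([ 385.1, -116.4,   12. ]), array([416.6, 114.3,  12. ]), array([684.1,  74.2,  12. ])]
232.9408245447761 270.5055466085499
yaw from side edge -0.1489507109588369 front 3.00584757471182
st [-129.  -115.6   12. ]
st [-123.   117.3   12. ]
st [147.3 106.7  12. ]
post/bar [138.6  90.   14. ]
post/bar [ 128.1 -117.5   14. ]
post/bar [135.4 102.8 254. ]
handle ends [array([155.9, -43.5, 120. ]), array([157.3,  21.8, 120. ])]
```

Emit:
send_rows(
  dp=[
    [1.9,-4.6,0],
    [1.9,-4.6,0],
    [1.9,-4.6,0],
    [1.9,-4.6,0],
    [1.9,-4.6,0],
    [1.9,-4.6,0],
    [1.9,-4.6,0],
  ],
  roll=[0,0,0,0,0,0,0],
)

```text
time: 2.35
tcp_pos: [338.2, -824.7, 234.4]
eef_rot: [0.015, 0.981, 0.193, 0.003]
contact_force: [40.3, -97.4, 20.6]
grip_width: 85.2
finger_force: 0.0
```

Run:
```python
from h import *
np.set_printoptions(precision=3,suppress=True)
o=get_obs()
for k,v in o.items(): print(k,v)
```

```text
time 2.35
joint_positions [-1.182  1.071  1.25   1.72  -0.     1.572]
qd [ 0.001  0.509  0.097  0.381 -0.     0.001]
joint_efforts [ -0.001 -59.96   59.105   7.993   0.     -0.002]
tcp_pos [ 338.174 -824.735  234.361]
eef_rot [0.015 0.981 0.193 0.003]
contact_force [ 40.289 -97.409  20.645]
moment [-7.034 -2.853  0.047]
finger_force 0.0
grip_width 85.24141118686926
```

Emit:
send_rows(
  dp=[
    [0,0,0],
  ],
  roll=[0],
)

```text
time: 2.45
tcp_pos: [335.8, -818.9, 216.0]
eef_rot: [-0.0, 0.981, 0.193, -0.0]
contact_force: [0.4, -0.9, -4.8]
grip_width: 85.3
finger_force: 0.0
```

Emit:
send_rows(
  dp=[
    [0.2,1.5,1],
    [0.4,3,2],
    [0.6,4.3,2],
    [0.6,4.5,2],
    [0.6,4.5,2],
    [0.6,4.5,1.5],
    [0.6,4.5,1],
    [0.6,4.5,0.5],
    [0.6,4.5,0.5],
    [0.6,4.5,0.5],
  ],
  roll=[0,-0.03,-0.03,-0.03,-0.03,-0.03,-0.03,-0.03,-0.03,-0.03],
)

```text
time: 3.45
tcp_pos: [392.5, -420.0, 367.2]
eef_rot: [0.017, 0.998, 0.058, 0.003]
contact_force: [0.5, -0.4, 0.4]
grip_width: 85.4
finger_force: 0.0
```

Emit:
send_rows(
  dp=[
    [0.6,4.5,0],
    [0.6,4.5,0],
    [0.6,4.5,0],
    [0.6,4.5,0],
    [0.6,4.5,0],
    [0.6,4.5,0],
    [0.6,4.5,0],
    [0.5,4.3,0],
    [0.4,3,0],
    [0.2,1.5,0],
  ],
  roll=[-0.03,-0.03,-0.03,-0.03,-0.03,-0.03,-0.03,-0.03,-0.02,0],
)

```text
time: 4.45
tcp_pos: [442.3, -47.2, 366.2]
eef_rot: [0.002, 0.999, -0.052, 0.002]
contact_force: [0.6, -1.0, -0.2]
grip_width: 85.4
finger_force: 0.0
```

Run:
```python
from h import *
np.set_printoptions(precision=1,suppress=True)
p=camera("wrist");save(p,"w1.png");T=np.array(p["T"]);print(T,get_obs()["tcp_pos"])
for t in("stop","station","pliers","squeeze","lever_tip","plate","release_lever","dowel_end","lamp_bar"):
    r=spot_point(p,t);print(t,[(np.round(q["uv"],1),round(q["confidence"],2)) for q in r[:2]])
```

```text
[[ -0.1   0.9   0.3 522.7]
 [ -1.   -0.1  -0.  -54.7]
 [  0.   -0.3   0.9 498. ]
 [  0.    0.    0.    1. ]] [442.3 -47.4 365.9]
stop [(array([258.4, 180. ]), 0.69), (array([256.9,  71.9]), 0.65)]
station [(array([260.1, 101.3]), 0.62)]
pliers [(array([256.1,  61.1]), 0.9)]
squeeze []
lever_tip [(array([255.8,  71.5]), 0.69)]
plate [(array([260.7, 120.7]), 0.72), (array([114.8, 165.3]), 0.57)]
release_lever [(array([257.7,  30.2]), 0.96)]
dowel_end [(array([240.5,  99. ]), 0.35)]
lamp_bar []
```

View pics/w1.png

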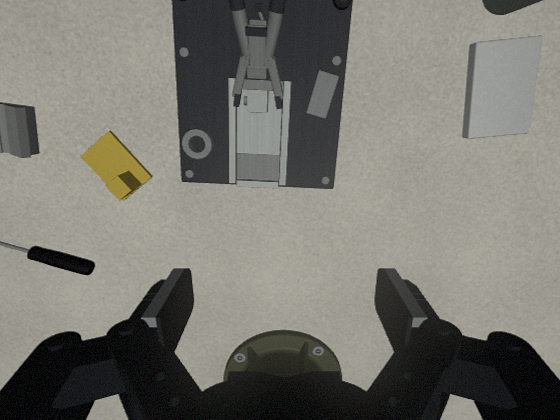

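Run:
```python
from h import *
np.set_printoptions(precision=1,suppress=True)
p=camera("wrist")
A=atz(p,(182,182),12);B=atz(p,(333,188),12);a=A-B;print(A,B,np.linalg.norm(a),"yaw",np.arctan2(-a[0],a[1]))
st=atz(p,(258.4,180.5),22);pv=atz(p,(256.1,61.1),67.2);print("stop",st,"pivot",pv)
d=pv-st;print("yaw",np.arctan2(d[1],d[0]),np.hypot(*d[:2]),"exp 164.8")
for z,uv in((22,(236,95)),(22,(232,180)),(22,(285,95)),(22,(282,182))): print(atz(p,uv,z))
q=get_obs()["eef_rot"];print("tool x ang",2*np.arctan2(q[2],q[1]))
```

```text
[418.  112.2  12. ] [ 383.1 -121.2   12. ] 235.9605902171662 yaw -0.14827240826827298
stop [410.   -7.4  22. ] pivot [570.4 -29.   67.2]
yaw -0.1340045260603714 161.82808836398596 exp 164.8
[535.3   7.7  22. ]
[415.1  32.5  22. ]
[528.  -60.6  22. ]
[403.8 -42.9  22. ]
tool x ang -0.10603607049521085
```

Emit:
send_rows(
  dp=[
    [0.5,0.1,0],
    [0.5,0.1,0],
    [0.5,0.1,0],
    [0.5,0.1,0],
    [0.5,0.1,0],
    [0.5,0.1,0],
    [0.5,0.1,0],
    [0.5,0.1,0],
    [0.5,0.1,0],
    [0.5,0.1,0],
  ],
  roll=[0.15,0.15,0.15,0.15,0.15,0.15,0.15,0.15,0.15,0.15],
)

```text
time: 6.0
tcp_pos: [491.8, -38.2, 364.6]
eef_rot: [0.001, 0.765, 0.645, 0.001]
contact_force: [-0.1, -0.3, 0.2]
grip_width: 85.4
finger_force: 0.0
```

Emit:
send_rows(
  dp=[
    [0.5,0.1,0],
    [0.5,0.1,0],
    [0.5,0.1,0],
    [0.5,0.1,0],
    [0.5,0.1,0],
    [0.5,0.1,0],
    [0.5,0.1,0],
    [0.5,0.1,0],
    [0.5,0.1,0],
    [0,0,0],
  ],
  roll=[0.15,0.15,0.15,0.15,0.15,0.15,0.15,0.15,0.15,0.1],
)

```text
time: 7.0
tcp_pos: [537.1, -29.2, 364.4]
eef_rot: [0.0, 0.145, 0.989, 0.002]
contact_force: [0.0, -0.4, 0.3]
grip_width: 85.6
finger_force: 0.0
```

Run:
```python
from h import *
np.set_printoptions(precision=2,suppress=True)
p=camera("wrist");save(p,"w2.png");s=camera("side");save(s,"s2.png");T=np.array(p["T"]);o=get_obs();q=o["eef_rot"]
print(T[:3,3],o["tcp_pos"],2*np.arctan2(q[2],q[1]),o["joint_positions"])
```

```text
[457.6   -5.5  495.86] [536.69 -29.24 364.46] 2.8450047258842313 [-0.06  0.17  0.05  1.44  0.    0.24]
```

View pics/w2.png

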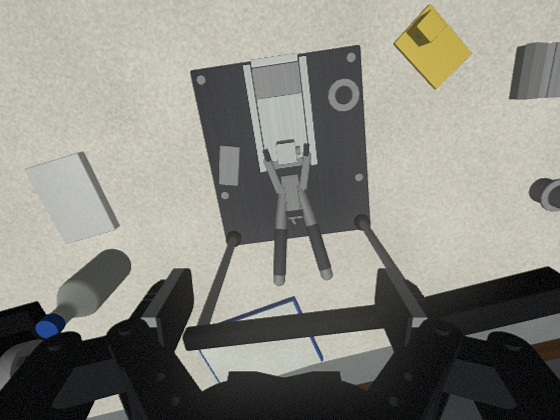

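View pics/s2.png

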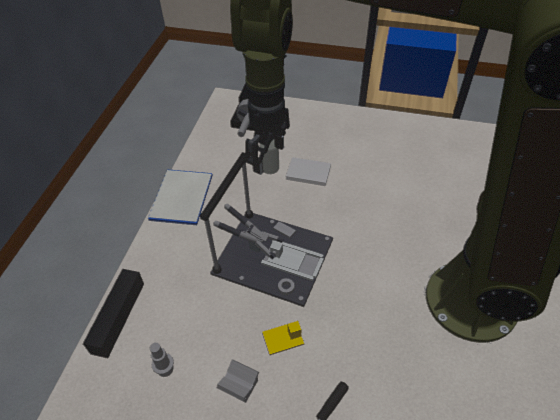

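Run:
```python
from h import *
np.set_printoptions(precision=1,suppress=True)
p=camera("wrist")
A=atz(p,(360,45.5),12);B=atz(p,(191.5,71.5),12);a=A-B;D=atz(p,(225,245),12)
print(A,B,np.linalg.norm(a),"yaw",np.arctan2(-a[0],a[1]) if a[1]>0 else np.arctan2(a[0],-a[1]), "side len",np.linalg.norm(B-D), B-D)
y=-.146
for _ in range(1):
    m=(A+B)/2; o=m+125*np.array([np.cos(y),np.sin(y),0]);print("origin",o)
s=[523.8,-22.5,y]
def S(X): c,q=np.cos(s[2]),np.sin(s[2]); d=X-np.array([s[0],s[1],0]); return np.array([c*d[0]+q*d[1],-q*d[0]+c*d[1],X[2]])
for n,z,uv in(("D",12,(225,245)),("stop",22,(275.5,63)),("stop",22,(275,66)),("post",16,(234,238)),("post",16,(362,222)),("hend",120,(279,281)),("hend",120,(327,275)),("barL front top",254,(186,327)),("barLfrontbot",238,(190,349)),("barmid top front edge",254,(285,317)),("barmid rear/bot",238,(285,337)),("pivot-ish",67,(291,181)),("gripL",96,(281,225)),("gripR",96,(311,222))): print(n,S(atz(p,uv,z)))
```

```text
[422.  116.2  12. ] [ 385.3 -116.6   12. ] 235.6750544805066 yaw -0.15635120994973992 side len 268.82103367930944 [-264.5   48.2    0. ]
origin [527.3 -18.4  12. ]
D [ 145.3 -122.5   12. ]
stop [-115.5    4.7   22. ]
stop [-111.9    3.5   22. ]
post [ 133.4 -104.2   16. ]
post [137.  105.6  16. ]
hend [161.  -32.6 120. ]
hend [161.7  32.4 120. ]
barL front top [ 114.  -109.9  254. ]
barLfrontbot [ 152.7 -120.3  238. ]
barmid top front edge [117.  -18.7 254. ]
barmid rear/bot [152.6 -24.  238. ]
pivot-ish [39.6  2.6 67. ]
gripL [ 90.6 -19.1  96. ]
gripR [92.4 21.4 96. ]
```

Emit:
send_rows(
  dp=[
    [0.7,0,-0.5],
    [1,0,-1],
    [1,-0.1,-1.5],
    [1,-0.1,-2],
    [1,-0.1,-2],
    [0.8,-0.1,-2],
    [0.5,0,-2],
    [0,0,-2],
    [0,0,-1.5],
    [0,0,-1],
  ],
  roll=[0.075,0.07,0,0,0,0,0,0,0,0],
)

```text
time: 8.15
tcp_pos: [595.8, -33.2, 207.5]
eef_rot: [-0.001, 0.077, 0.997, 0.002]
contact_force: [-0.6, 0.2, 0.4]
grip_width: 85.5
finger_force: 0.0
```

Run:
```python
from h import *
np.set_printoptions(precision=2,suppress=True)
o=get_obs();q=o["eef_rot"]
print(o["tcp_pos"],2*np.arctan2(q[2],q[1]),o["qd"])
```

```text
[595.79 -33.2  207.5 ] 2.9870517551553526 [-0.    0.04 -0.14 -0.2  -0.   -0.01]
```

Run:
```python
from h import *
np.set_printoptions(precision=1,suppress=True)
p=camera("side");s=camera("scene")
S0=np.array([524,-21.5]);c,q=np.cos(-.15),np.sin(-.15)
def W(x,y,z): return np.array([524+c*x-q*y,-21.5+q*x+c*y,z])
def mk(p,c0,pts):
    im=p["color"][:,:,::-1].copy()
    a=cv2.resize(im[c0[1]:c0[1]+150,c0[0]:c0[0]+100],(400,600),interpolation=cv2.INTER_CUBIC)
    for X,col in pts:
        u=(proj(p,X)-c0)*4; cv2.circle(a,(int(u[0]),int(u[1])),3,col,-1)
    return a
pts=[(W(126,y,z),(0,0,255)) for y in(-105,-50,0,50,105) for z in(238,254)]+[(W(125*.906+49.8,y,120),(0,255,0)) for y in(-32,32)]+[(W(80*.906+49.8,0,101),(255,0,0)),(W(80,-27,83),(255,255,0)),(W(80,27,83),(255,255,0))]
cv2.imwrite("pics/c3.png",np.hstack([mk(p,(200,95),pts),mk(s,(235,125),pts)]))
```

```text
(no output)
```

View pics/c3.png

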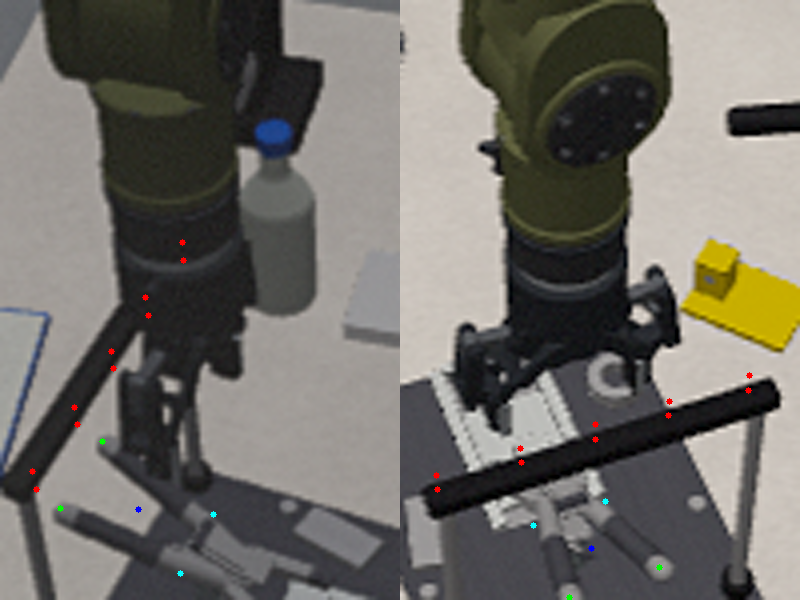

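Emit:
send_rows(
  dp=[
    [0.3,0,-0.5],
    [0.3,0,-1],
    [0.3,0,-1.5],
    [0,0,-1.5],
    [0,0,-1.5],
    [0,0,-1.5],
    [0,0,-1.5],
    [0,0,-1],
    [0,0,-0.5],
  ],
  roll=[0,0,0,0,0,0,0,0,0],
)

```text
time: 9.15
tcp_pos: [604.8, -33.0, 103.1]
eef_rot: [-0.001, 0.076, 0.997, 0.002]
contact_force: [-1.2, -1.0, -0.2]
grip_width: 85.7
finger_force: 0.0
```

Run:
```python
from h import *
p=camera("wrist");s=camera("scene");c0=(235,170)
a=cv2.resize(s["color"][c0[1]:c0[1]+120,c0[0]:c0[0]+90],(450,600),interpolation=cv2.INTER_CUBIC)
b=cv2.resize(p["color"][180:,150:430],(350,300))
b=np.vstack([b,cv2.resize(camera("side")["color"][170:260,195:300],(350,300),interpolation=cv2.INTER_CUBIC)])
cv2.imwrite("pics/c4.png",np.hstack([a,b])[:,:,::-1]);print(get_obs()["tcp_pos"])
```

```text
[605.59285897 -33.10504667 104.59981835]
```

View pics/c4.png

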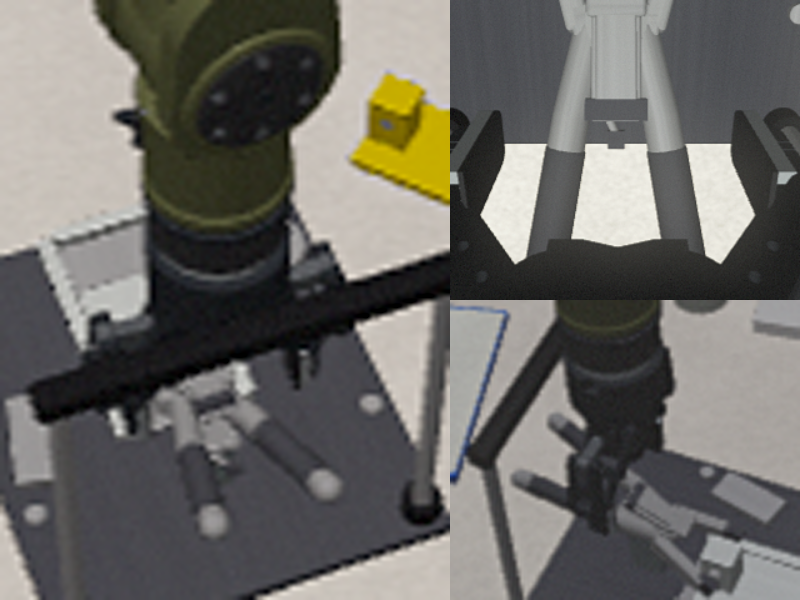

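Emit:
send_rows(
  dp=[
    [0,0,-0.5],
    [0,0,-0.7],
    [0,0,-0.7],
    [0,0,-0.6],
    [0,0,-0.3],
    [0,0,0],
  ],
  roll=[0,0,0,0,0,0],
)

```text
time: 9.9
tcp_pos: [605.0, -33.1, 76.0]
eef_rot: [-0.0, 0.076, 0.997, 0.002]
contact_force: [-0.2, 0.2, 1.2]
grip_width: 85.2
finger_force: 0.0
```

Emit:
send_rows(
  dp=[
    [0,0,0],
    [0,0,0],
    [0,0,0],
    [0,0,0],
    [0,0,0],
    [0,0,0],
  ],
  roll=[0,0,0,0,0,0],
  jaw=0.55,
)

```text
time: 10.5
tcp_pos: [607.6, -33.6, 79.1]
eef_rot: [0.003, 0.076, 0.997, 0.001]
contact_force: [-0.4, -1.0, 10.2]
grip_width: 47.2
finger_force: 21.2
```

Emit:
send_rows(
  dp=[
    [0,0,0],
    [0,0,0],
    [0,0,0],
    [0,0,0],
    [0,0,0],
    [0,0,0],
  ],
  roll=[0,0,0,0,0,0],
  jaw=0.35,
)

```text
time: 11.1
tcp_pos: [609.5, -33.8, 81.0]
eef_rot: [0.005, 0.076, 0.997, 0.001]
contact_force: [-0.8, -1.9, 18.3]
grip_width: 38.1
finger_force: 58.2
```

Emit:
send_rows(
  dp=[
    [0,0,0],
    [0,0,0],
    [0,0,0],
    [0,0,0],
    [0,0,0],
    [0,0,0],
  ],
  roll=[0,0,0,0,0,0],
  jaw=1,
)

```text
time: 11.7
tcp_pos: [605.4, -33.0, 76.4]
eef_rot: [-0.0, 0.076, 0.997, 0.002]
contact_force: [0.0, 0.2, 0.7]
grip_width: 85.6
finger_force: 0.0
```

Run:
```python
from h import *
p=camera("wrist");save(p,"w5.png");o=get_obs();print(o["tcp_pos"],o["contact_force"])
```

```text
[605.44153197 -33.06128947  76.5010339 ] [-0.16306795  0.12706268 -0.29799059]
```

View pics/w5.png

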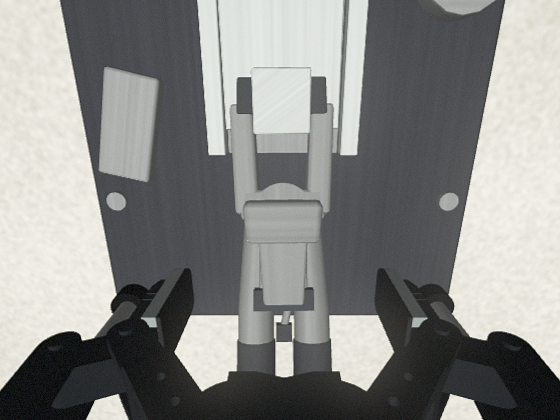

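Emit:
send_rows(
  dp=[
    [0,0,1],
    [0,0,2],
    [0,0,2.2],
    [0,0,1.7],
    [0,0,0.5],
    [-0.7,0.1,0],
    [-1.5,0.2,0],
    [-1.5,0.2,0],
    [-0.8,0.1,0],
    [0,0,0],
  ],
  roll=[0,0,0,0,0,0,0,0,0,0],
)

```text
time: 12.75
tcp_pos: [558.9, -26.9, 150.0]
eef_rot: [-0.001, 0.076, 0.997, 0.002]
contact_force: [0.5, 1.0, -0.6]
grip_width: 85.5
finger_force: 0.0
```

Emit:
send_rows(
  dp=[
    [0,0,0],
    [0,0,0],
    [0,0,0],
    [0,0,0],
    [0,0,0],
    [0,0,0],
    [0,0,0],
    [0,0,0],
  ],
  roll=[0,0,0,0,0,0,0,0],
  jaw=0,
)

```text
time: 13.55
tcp_pos: [560.6, -27.1, 150.7]
eef_rot: [0.0, 0.076, 0.997, 0.002]
contact_force: [0.3, -0.2, 0.5]
grip_width: -0.2
finger_force: 0.0
```

Run:
```python
from h import *
np.set_printoptions(precision=1,suppress=True)
p=camera("wrist");save(p,"w6.png");o=get_obs();print(o["tcp_pos"],o["contact_force"])
print("tip px proj",proj(p,o["tcp_pos"]-np.array([0,0,11])))
for t in("lever_tip",):
    for q in spot_point(p,t)[:2]: print(q["uv"],q["confidence"],atz(p,q["uv"],115))
```

```text
[560.6 -27.1 150.7] [-0.3 -0.2  0.2]
tip px proj [283.  271.8]
[284.1, 248.2] 0.92 [559.6 -26.3 115. ]
```

View pics/w6.png

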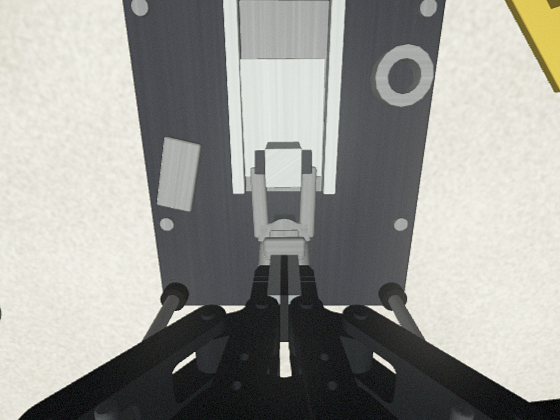

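Locked pliers stay shut by themselves, with the fingertip right above the lever tip (284,248). Now I press it down.

Emit:
send_rows(
  dp=[
    [0,0,-0.8],
    [0,0,-1],
    [0,0,-0.5],
    [0,0,-0.4],
    [0,0,-0.4],
    [0,0,-0.4],
    [0,0,-0.4],
    [0,0,-0.4],
  ],
  roll=[0,0,0,0,0,0,0,0],
)

```text
time: 14.45
tcp_pos: [560.6, -27.1, 107.2]
eef_rot: [0.0, 0.076, 0.997, 0.002]
contact_force: [-0.1, -0.5, 0.0]
grip_width: 0.1
finger_force: 0.0
```

Emit:
send_rows(
  dp=[
    [0,0,1],
    [-0.5,0.1,1.5],
    [-1.5,0.2,0.5],
    [-2,0.3,0],
    [-2,0.3,0],
    [-1.5,0.3,0],
    [-0.8,0.1,0],
    [-0.3,0,0],
    [0,0,0],
  ],
  roll=[0,0,0,0,0,0,0,0,0],
)

```text
time: 15.35
tcp_pos: [475.1, -14.2, 138.6]
eef_rot: [0.001, 0.076, 0.997, 0.002]
contact_force: [-0.1, -0.9, 0.1]
grip_width: 0.1
finger_force: 0.0
```

Run:
```python
from h import *
np.set_printoptions(precision=1,suppress=True)
p=camera("wrist");s=camera("side");o=get_obs();print(o["tcp_pos"],o["contact_force"])
a=cv2.resize(p["color"],(400,300));b=cv2.resize(s["color"][185:305,188:348],(400,300),interpolation=cv2.INTER_CUBIC)
c=cv2.resize(camera("scene")["color"][190:310,200:360],(400,300),interpolation=cv2.INTER_CUBIC)
cv2.imwrite("pics/c7.png",np.vstack([np.hstack([a,b]),np.hstack([c,c])])[:,:,::-1])
for q in spot_point(p,"plate")[:2]: print(q["uv"],q["confidence"],atz(p,q["uv"],14))
```

```text
[475.5 -14.2 138.2] [0.3 0.2 0.1]
[285.0, 224.7] 0.66 [495.4 -15.4  14. ]
[546.3, 133.0] 0.58 [449.8 199.5  14. ]
```

View pics/c7.png

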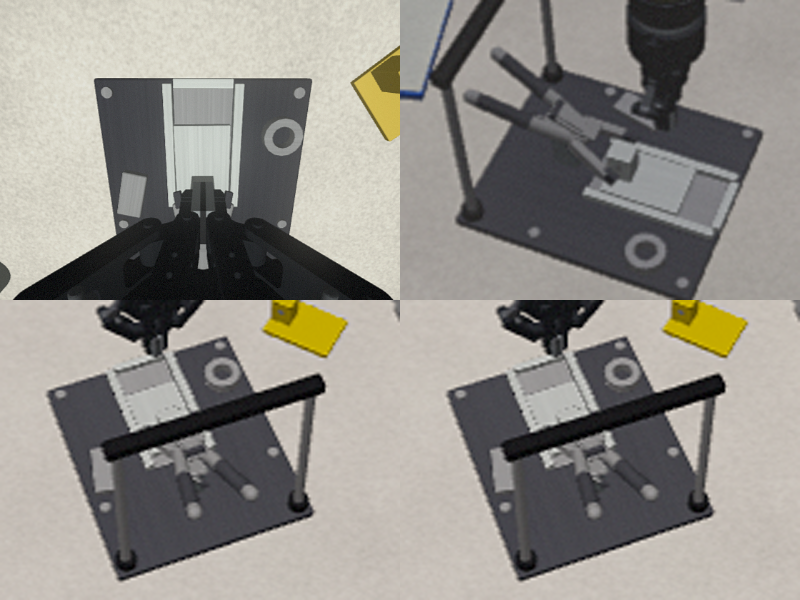

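Emit:
send_rows(
  dp=[
    [0,0,-1],
    [0,0,-2],
    [0,0,-2.5],
    [0,0,-2.2],
    [0,0,-1.5],
    [0,0,-0.6],
    [0,0,-0.2],
    [0,0,0],
  ],
  roll=[0,0,0,0,0,0,0,0],
)

```text
time: 16.35
tcp_pos: [474.8, -14.1, 37.7]
eef_rot: [0.0, 0.076, 0.997, 0.002]
contact_force: [0.7, 0.3, -0.5]
grip_width: -0.1
finger_force: 0.0
```

Emit:
send_rows(
  dp=[
    [0,0,-0.3],
    [0,0,-0.2],
    [0,0,-0.2],
    [0,0,0],
  ],
  roll=[0,0,0,0],
)

```text
time: 16.75
tcp_pos: [475.4, -14.1, 33.0]
eef_rot: [0.001, 0.076, 0.997, 0.002]
contact_force: [-6.8, 0.3, 24.2]
grip_width: 0.1
finger_force: 11.7
```

Emit:
send_rows(
  dp=[
    [0,0,0.2],
    [0,0,0],
  ],
  roll=[0,0],
)

```text
time: 16.95
tcp_pos: [475.2, -14.1, 33.4]
eef_rot: [0.001, 0.076, 0.997, 0.002]
contact_force: [-0.5, -0.2, 0.4]
grip_width: -0.1
finger_force: 0.0
```

Emit:
send_rows(
  dp=[
    [0,0,-0.1],
    [0,0,0],
  ],
  roll=[0,0],
)

```text
time: 17.15
tcp_pos: [475.2, -14.1, 33.0]
eef_rot: [0.001, 0.076, 0.997, 0.002]
contact_force: [-5.4, -0.4, 17.4]
grip_width: 0.1
finger_force: 8.7
```

Emit:
send_rows(
  dp=[
    [-0.2,0.03,0],
    [-0.4,0.06,0],
    [-0.4,0.06,0],
    [-0.4,0.06,0],
    [-0.4,0.06,0],
    [-0.4,0.06,0],
    [-0.4,0.06,0],
    [-0.4,0.06,0],
    [-0.3,0.04,0],
  ],
  roll=[0,0,0,0,0,0,0,0,0],
)

```text
time: 18.05
tcp_pos: [444.6, -9.3, 33.0]
eef_rot: [0.003, 0.076, 0.997, 0.002]
contact_force: [1.9, -0.4, 7.6]
grip_width: -0.0
finger_force: 3.5
```

Emit:
send_rows(
  dp=[
    [-0.2,0.03,-0.05],
    [-0.2,0.03,0],
    [-0.2,0.03,0],
    [-0.2,0.03,0],
    [-0.2,0.03,0],
    [-0.2,0.03,0],
    [0,0,0],
  ],
  roll=[0,0,0,0,0,0,0],
)

```text
time: 18.75
tcp_pos: [433.9, -7.7, 33.0]
eef_rot: [0.004, 0.076, 0.997, 0.002]
contact_force: [4.6, -1.8, 8.8]
grip_width: 0.1
finger_force: 4.5
```

Run:
```python
from h import *
np.set_printoptions(precision=1,suppress=True)
p=camera("wrist");save(p,"w8.png");o=get_obs();print(o["tcp_pos"],o["contact_force"])
g=camera("side");cv2.imwrite("pics/c8.png",np.hstack([cv2.resize(p["color"],(400,300)),cv2.resize(g["color"][185:305,188:348],(400,300),interpolation=cv2.INTER_CUBIC)])[:,:,::-1])
```

```text
[433.9  -7.7  33. ] [ 4.  -1.   9.4]
```

View pics/c8.png

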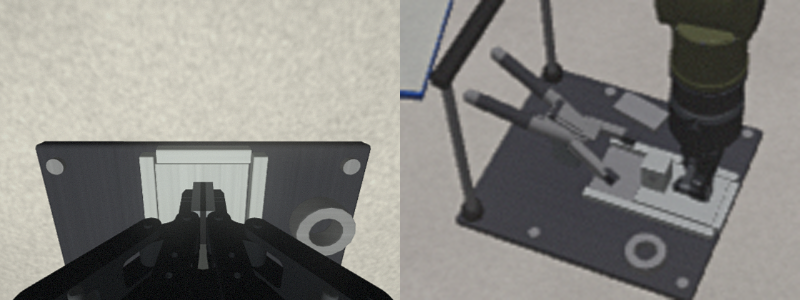

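Emit:
send_rows(
  dp=[
    [-0.2,0.03,-0.05],
    [-0.2,0.03,0],
    [-0.2,0.03,0],
    [0,0,0],
  ],
  roll=[0,0,0,0],
)

```text
time: 19.25
tcp_pos: [429.2, -6.9, 33.0]
eef_rot: [0.005, 0.076, 0.997, 0.002]
contact_force: [6.4, -1.1, 11.3]
grip_width: 0.0
finger_force: 5.2
```

Emit:
send_rows(
  dp=[
    [0,0,0.3],
    [0,0,0.5],
    [0,0,1.5],
    [0,0,3],
    [0,0,3],
    [-1,0,3],
    [-2,0,2],
    [-2,0,1],
    [-1,0,0],
    [0,0,0],
  ],
  roll=[0,0,0,0,0,0,0,0,0,0],
)

```text
time: 20.25
tcp_pos: [362.0, -6.5, 173.2]
eef_rot: [-0.0, 0.076, 0.997, 0.002]
contact_force: [0.1, -0.7, -0.5]
grip_width: -0.4
finger_force: 0.0
```

Run:
```python
from h import *
np.set_printoptions(precision=1,suppress=True)
g=camera("side");p=camera("wrist");print(get_obs()["time"],get_obs()["tcp_pos"])
cv2.imwrite("pics/c9.png",np.hstack([cv2.resize(p["color"][60:360,80:480],(400,300)),cv2.resize(g["color"][205:295,225:345],(400,300),interpolation=cv2.INTER_CUBIC)])[:,:,::-1])
for c in(g,p):
    for q in spot_point(c,"plate")[:2]: print(q["uv"],q["confidence"],atz(c,q["uv"],14))
```

```text
20.35 [363.5  -6.5 173.1]
[302.8, 262.1] 0.74 [449.5 -12.2  14. ]
[282.5, 338.3] 0.71 [451.5 220.4  14. ]
[502.9, 240.8] 0.57 [446.9 203.   14. ]
[379.1, 280.1] 0.51 [473.   78.1  14. ]
```

View pics/c9.png

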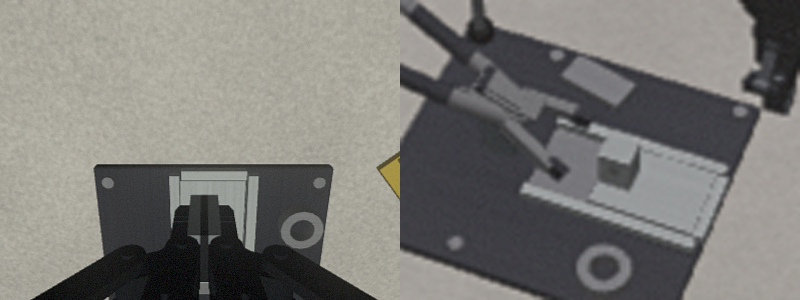

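```bash
python3 -c "
from station import *
print(sign_off())"
```

```text
the job is handed in; nothing more can be done
None
```

I finished all three steps in order and handed the job in at about 20 s of robot time. The pliers locked by themselves and the dowel looked flush. The lever then released them and they sprang open, and the plate was drawn back until it pressed on the front stop. I gripped the handles near the pivot, about 37 mm along, because the moves cannot tilt the gripper under the lamp bar. No contact while touching the pliers or plate exceeded about 25 N at the wrist. However, an early attempt to tilt the arm, clear of everything, gave a momentary inertial reading of about 107 N, under the 120 N limit. I judged the dowel, the open pliers and the plate's seating from camera views and contact forces, and the sign-off returned no verdict.

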